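# Couple the test gauge to the bench air outlet

### The arm

A 6-joint arm with a two-finger parallel gripper is mounted at the origin on the work surface. World frame = base frame: x ahead of the robot, y to its left, z up, the work surface at z = 0. Lengths are in mm, angles in rad, forces in N, time in s.
With the tool pointing down it reaches from about 400 to 925 mm from the base axis. Payload 12.5 kg.
Tool frame: the origin (TCP) lies midway between the tips of the shut fingers; the grasp point (between the pads) lies 19 mm behind it (env.grip_depth is the distance from the TCP to the grasp point, in mm); z points along the fingers, y is the line along which they close (so a half turn about z gives the same grasp; the last joint's range is limited). The gripper opens to 95 mm and grips with 3 to 60 N. Pads are 20 mm wide; open, the fingers measure 119 mm over their backs; the gripper's body (75 mm by 180 mm) begins 59 mm behind the grasp point.
Start: joints at [-1.321, 0.491, 1.559, -0, 1.092, -0.106], TCP at [217.736, -585.865, 214.661] pointing down, gripper open.
Joint ranges: [-3.1, 3.1], [-0.84, 2.19], [0.05, 2.79], [-1.13, 4.28], [0.06, 2.93], [-2.69, 2.69]. Speed limits (rad/s): [2.22, 2.22, 2.79, 3.14, 3.14, 3.14].

### API

Orientations are given as [roll, pitch, yaw] about the fixed x, y, z axes, in that order (R = Rz(yaw) Ry(pitch) Rx(roll)).
In Python, from cell import monitor, viewer, order, env gives the robot as it stands.
- The arm moves only by the tool move_arm, never from a script. Its argument "moves" is one flat list of numbers, 4 for each row, row after row: the shift along the tool's x, y, z normalised to -1 to 1, where 1 is 0.15 m, then the turn about the tool's z normalised to -1 to 1, where 1 is pi/2 rad. A call has 1 to 10 rows; each row shifts and turns the commanded pose from where the row before left it, along the tool's axes as they then stand; what a row does not reach is not made up. A row lasts 1/8 s, in which the tool goes at most 62.5 mm and 10.7 degrees, less where a joint would pass 70% of its speed; a pose out of reach is approached as far as the arm can. A call with a number of a shift or a turn outside -1 to 1 is refused whole. A call with a gripper value outside its range is refused whole. "claw" is the finger opening in mm, from 0 to 95.1, set as the call begins (left out, the last holds). The fingers move at their own pace and stop on an object; the grip force is fixed at half the most. Time passes only in rows, so rows that do not move let the fingers close. It gives the time, the measured TCP pose, the force, the opening and the grip force at its end, in the units of the state.
- monitor.state(): the state, without advancing time (a new reading comes with each control period).
- viewer.read_camera(name): name is "side" or "top"; returns the picture (420x560x3 uint8, red, green, blue); there is no depth.
- viewer.camera_info(name): a dict with "K" (3x3 intrinsics, pixels), "camera_from_world" (4x4, takes a point from world to camera coordinates). Camera axes: x right, y down, z forward; pixel columns grow to the right and rows downward; lengths in mm; the calibration is good to about 2 mm. A picture is of the moment at which its call begins. camera_info takes no time and is no camera call.
- order.job_done(): hands the job in; it is judged then, once.
The state is a dict: "t": time; "joints": joint angles; "qvel": joint speeds; "tau": joint torques, N m; "eef_pos": TCP position; "tcp_rot": TCP orientation; "ft_force": force on the tool from outside, world axes, zero at the start; "moment": the same for the moment, N m; "opening": opening from 0.0 (shut) to 1.0 (fully open); "grip_force": force on a finger pad.
Only numpy, scipy, OpenCV 4.12 (cv2) and the standard library are available. Lean on these libraries where they do the work, as an engineer would, in place of code of your own. Each camera call takes 0.05 s, during which the arm holds its last target. There are 200 camera calls.

### The job

The air on this bench must be checked before the eggs are sprayed. Draw the sleeve of the outlet's quick coupler straight back until it stays back by itself, take the pressure gauge out of the wooden stand and push its plug upright into the coupler until it is fully home and the sleeve springs forward and locks it, then let go. Feel your way in and push gently, never hard; leave everything else on the bench where it is.

Things in the scene. Friction and masses are not known exactly. Their poses are not given: they have to be found in the camera images.
- outlet: Air outlet on the bench, upright, 130 mm tall: round base flange 86 mm in diameter; riser with brass shut-off valve, its lever on the outlet's own +y side (30 mm out, pointing 57 mm to +x, 34 to 46 mm high); on top a steel quick coupler, mouth up. Origin: centre of the flange's underside; z up. The riser is clamped in an oversize hole and stands 3 to 5.5 mm off the flange's centre, sideways.
- mouth_place (a point): Point 130 mm above the flange's centre, at the height of the coupler's mouth face; the real mouth is 3 to 5.5 mm aside (see outlet). Its bore is 17.2 mm in diameter with a 0.6 mm chamfer, in a flat nose 23.6 mm in diameter that stands 2 mm above the sleeve when that is forward. The bore takes 26.3 mm of the plug; let go, a locked plug comes back up by 1 to 3 mm and stays.
- ball_place (a point): Point 12 mm below mouth_place, at the height of six locking balls in the bore. Sleeve forward: they block the plug about 10 mm in. Sleeve back: the plug meets a sprung valve collar 9 to 10 mm in, which takes 8 N to move, rising to 12 to 16 N at the bottom; at about 25 mm the balls drop into its groove and the sleeve flies forward.
- sleeve (a joint): Travel in m of the coupler's sleeve, a knurled steel ring 34 mm in diameter and 32 mm long (96 to 128 mm high when forward) with a rim 40 mm in diameter and 5 mm high at its lower end. 0 = forward (up), grows as it is drawn back (down), end stop 0.009; spring 6 N at first, 11 N at the stop. Drawn past 0.0075 and let go it stays back at about 0.0055, else it springs forward.
- gauge: Pressure gauge, about 0.25 kg, 76 mm tall, upright in one of the stand's three holes. Round dark steel case 50 mm in diameter and 28 mm high (48 to 76 mm above the origin), white dial facing up; below it a brass hexagon and the steel plug. Origin: centre of the plug's tip; z up along the axis. Nothing else in the stand has a dial.
- flange (a point): Underside of the flange (26 mm in diameter) on the gauge's axis, 26.3 mm above the plug's tip; it rests on the stand's top, and lands on the coupler's mouth when the plug is home. The plug below it is 16 mm in diameter, has a groove 10.5 to 18.5 mm above the tip, and its end is chamfered to 14 mm over 1 mm.
- stand: Wooden block fixed to the bench, 80 x 235 x 40 mm, with a row of three holes (18.5 mm in diameter, 31 mm deep) along its own y at -75, 0 and +75 mm. Origin: centre of the underside; z up. The gauge, the blow nozzle and the blanking plug stand in the holes, in any order, their flanges on the block's top.
- nozzle: Blow nozzle in the stand: the same plug with a tapering brass tube, 105 mm tall, 22 mm wide. To be left alone. Origin: the plug's tip.
- blank: Blanking plug in the stand: the same plug with a plain steel disc on top, 33 mm in diameter, 44 mm tall. To be left alone. Origin: the plug's tip.
- spool: Loose thread spool standing on the bench, 30 mm in diameter, 50 mm tall. To be left alone. Origin: centre of the underside.
- box: Loose open white plastic box, 120 x 160 x 55 mm. To be left alone. Origin: centre of the underside.

How it is judged (in metres and radians):
On the way, in this order (a step that is already met when the one before it is completed fails the run):
1. the sleeve has been drawn back and stays back with nothing holding it (value of joint sleeve above 0.004 m and contact force between the fingers and outlet below 0.5 N), for 0.2 s.
2. the gauge's plug is fully home in the coupler and the sleeve has sprung forward over it (z of gauge in the frame of mouth_place below -0.023 m and horizontal distance between gauge and mouth_place below 0.008 m and angle between gauge's own z axis and vertical below 0.07 rad and value of joint sleeve below 0.002 m), for 0.1 s.
At the end, for the whole second after the job is handed in: The gauge's plug is in the coupler at least 23 mm deep, within 8 mm of the outlet's centre line and upright within 0.07 rad, the sleeve is forward (within 2 mm), the gauge is released and at rest, and the nozzle, blanking plug, spool and box are within 20 mm of where they stood (all of step 2 and linear speed of gauge below 0.02 m/s and distance of each of nozzle, blank, spool, box from where it was at the start of the episode below 0.02 m); the robot touches nothing.
It fails at once if the gauge is pressed or knocked against the outlet with more than 40 N (contact force between gauge and outlet above 40 N).
It fails at once if a bystander (nozzle, blanking plug, spool or box) is moved by more than 20 mm (distance of any of nozzle, blank, spool, box from where it was at the start of the episode above 0.02 m).
It also fails if it takes over 67 s, if anything falls off the work surface, if the arm or the gripper's body presses on something with over 40 N, if the wrist force passes 120 N, or if a joint passes its speed limit or range.

## Working session

There is one attempt and no reset: what is moved stays moved. The work goes in short steps, Python scripts to look and compute and a tool call to move; the robot and the scene stay as the last step left them, time stands still between calls to the robot, and variables do not carry over. Pictures are saved under pics/ and viewed, at most 10 in all, crops included, and the job is handed in when it is done.

Besides the shell and the picture viewer there is one more tool, called after "Call:" by a JSON object that holds its "api" and its "payload". move_arm: Moves the arm, as the interface text tells. Scaled input: -1 to 1 covers 0.15 m each way for a shift and pi/2 rad each way for a turn. Its arguments: {"type":"object","properties":{"moves":{"type":"array"},"claw":{"type":"number"}},"required":["moves"]}

```bash
mkdir -p pics; ls
python3 - <<'E'
from cell import monitor, viewer, order, env
import cv2,numpy as np
s=monitor.state();print({k:np.round(v,3) for k,v in s.items()},env.grip_depth)
for n in("side","top"):
    im=viewer.read_camera(n);cv2.imwrite(f"pics/{n}0.png",im[:,:,::-1]);i=viewer.camera_info(n);print(np.round(i["K"],1),np.round(i["camera_from_world"],3))
E
```

```text
pics
{'t': np.float64(0.0), 'joints': array([-1.321,  0.492,  1.559, -0.   ,  1.092, -0.106]), 'qvel': array([-0.002, -0.002,  0.001, -0.001,  0.   ,  0.001]), 'tau': array([-1.0000e-03, -6.1265e+01, -2.5818e+01,  6.9000e-02,  4.8000e-02,
       -0.0000e+00]), 'eef_pos': array([ 217.664, -585.62 ,  214.047]), 'tcp_rot': array([-3.14 , -0.   ,  0.356]), 'ft_force': array([ 0.141,  0.635, -0.975]), 'moment': array([ 0.001, -0.027, -0.043]), 'grip_force': np.float64(0.0), 'opening': np.float64(1.003)} 18.8
[[464.8   0.  283.5]
 [  0.  464.8 207.9]
 [  0.    0.    1. ]] [[-8.02000e-01 -5.98000e-01  3.00000e-03  4.83417e+02]
 [-4.26000e-01  5.68000e-01 -7.04000e-01  2.77811e+02]
 [ 4.19000e-01 -5.66000e-01 -7.10000e-01  5.88647e+02]
 [ 0.00000e+00  0.00000e+00  0.00000e+00  1.00000e+00]]
[[481.8   0.  275.6]
 [  0.  481.8 198.3]
 [  0.    0.    1. ]] [[ 9.20000e-02 -9.96000e-01  4.00000e-03  1.14200e+00]
 [-9.71000e-01 -9.00000e-02 -2.19000e-01  5.89200e+02]
 [ 2.19000e-01  1.60000e-02 -9.76000e-01  7.66488e+02]
 [ 0.00000e+00  0.00000e+00  0.00000e+00  1.00000e+00]]
```

View pics/side0.png

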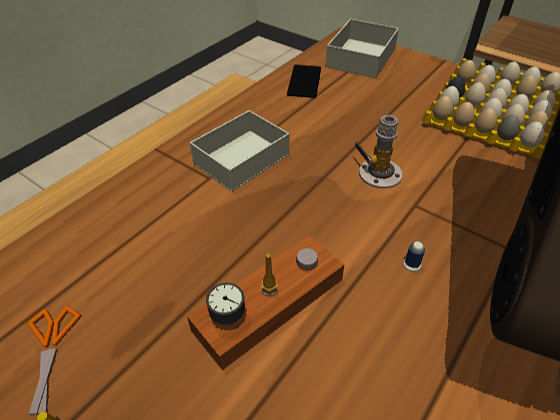

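View pics/top0.png

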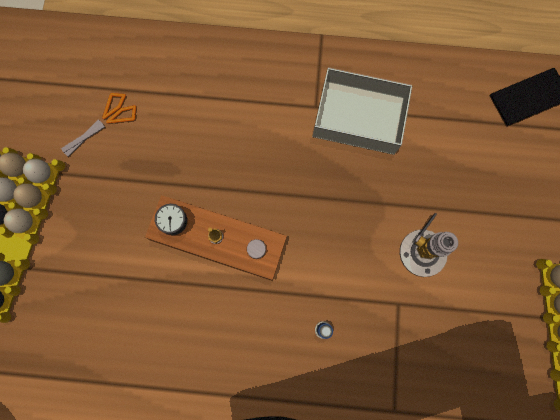

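The side view shows the gauge dial near (226,297), the coupler mouth near (388,121) and the outlet flange near (381,173). The top view shows the dial at (170,219), the mouth at (448,242) and the flange at (424,252). I'll enlarge these for precise measurement.

Run:
```python
import cv2,numpy as np
s=cv2.imread('pics/side0.png');t=cv2.imread('pics/top0.png')
def c(im,u,v,w=66,h=50,k=6):
    o=cv2.resize(im[v:v+h,u:u+w],None,fx=k,fy=k,interpolation=cv2.INTER_CUBIC)
    for i in range(0,w,10):cv2.putText(o,str(u+i),(i*k,8),0,.3,(255,255,0));cv2.line(o,(i*k,10),(i*k,h*k),(255,255,0),1) if i else 0
    for i in range(0,h,10):cv2.putText(o,str(v+i),(0,i*k+4),0,.3,(0,255,255));cv2.line(o,(18,i*k),(w*k,i*k),(0,255,255),1) if i else 0
    return o
a=np.vstack([np.hstack([c(s,195,275),c(s,355,108)]),np.hstack([c(t,140,195),c(t,400,222)])])
cv2.imwrite('pics/c.png',a)
```

```text
(no output)
```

View pics/c.png

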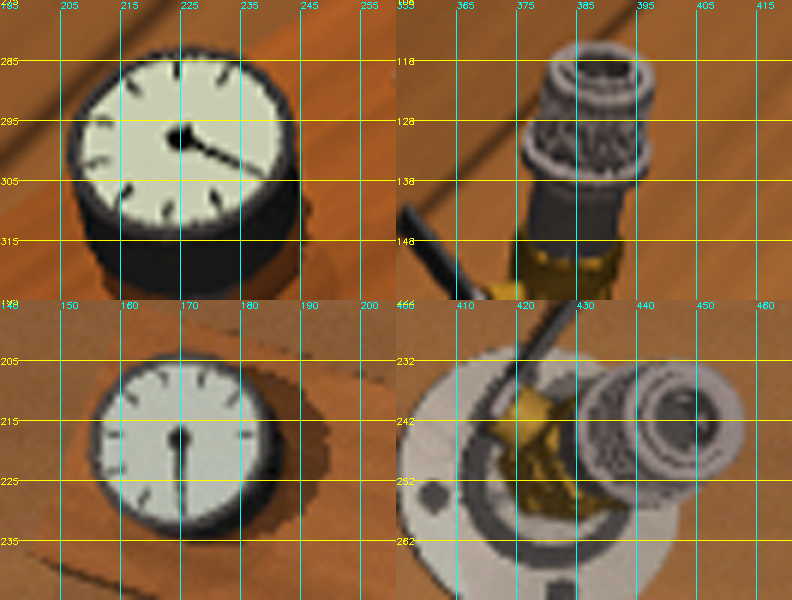

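The crops show the dial centre at side (225.5,298) and top (169.8,219), and the mouth at side (389,120) and top (448.3,242.3).

```bash
cat > h.py <<'E'
from cell import monitor, viewer, order, env
import cv2,numpy as np
P={n:(lambda i:np.array(i["K"])@np.array(i["camera_from_world"])[:3])(viewer.camera_info(n)) for n in("side","top")}
def tri(a,b):
    X=cv2.triangulatePoints(P["side"],P["top"],np.array(a,float).reshape(2,1),np.array(b,float).reshape(2,1))[:,0];return X[:3]/X[3]
def proj(n,X):
    p=P[n]@np.append(X,1);return p[:2]/p[2]
def ray(n,p,z):
    A=P[n];M=np.c_[A[:,0],A[:,1],A[:,2]*z+A[:,3]];X=np.linalg.solve(M,[*p,1]);return X[:2]/X[2]
E
python3 - <<'E'
from h import *
np.set_printoptions(precision=1,suppress=True)
for nm,a,b,z in(("gauge",(225.5,298),(169.8,219),90),("mouth",(389,120),(448.3,242.3),130),("nozzle tip",(268,255),(214,234),119),("blank",(307,258),(256.5,249),58),("flange",(381,173),(424,252),8),("spool",(416,247),(324,330),50)):
    X=tri(a,b);print(nm,X,proj("side",X)-a,proj("top",X)-b,"rays at z",z,ray("side",a,z),ray("top",b,z))
E
```

```text
gauge [530.6 227.3  85.8] [0. 0.] [-0. -0.] rays at z 90 [528.4 229.2] [529.9 226.3]
mouth [ 528.6 -222.5  123.1] [0.2 0.1] [-0.1 -0.2] rays at z 130 [ 525.2 -212.8] [ 527.1 -220.2]
nozzle tip [512.9 149.6 111.1] [3.3 0.9] [-1.  -2.6] rays at z 119 [513.4 156.1] [507.8 146.5]
blank [498.3  80.2  48. ] [-0.1 -0. ] [0.  0.1] rays at z 58 [493.9  87. ] [497.2  79.8]
flange [ 525.8 -223.3   -3.2] [-0.6 -0.2] [0.2 0.7] rays at z 8 [ 519.7 -211.2] [ 525.4 -219.6]
spool [374.2 -45.5  43.1] [-0.2 -0. ] [0.  0.2] rays at z 50 [372.5 -39.4] [374.7 -44.7]
```

Call:
{"api": "move_arm", "payload": {"moves": [0.348,-0.197,0,0,0.348,-0.197,0,0,0.348,-0.197,0,0,0.348,-0.197,0,0,0.348,-0.197,0,0,0.348,-0.197,0,0,0.348,-0.197,0,0,0.348,-0.197,0,0,0,0,0.14,0,0,0,0,0], "claw": 60}}

```text
t: 1.35
eef_pos: [526.4, -217.9, 192.3]
tcp_rot: [-3.139, 0.002, 0.357]
ft_force: [-0.3, 0.4, -0.2]
opening: 0.631
grip_force: 0.0
```

Run:
```python
from h import *
s=cv2.cvtColor(viewer.read_camera("side"),cv2.COLOR_RGB2BGR);t=cv2.cvtColor(viewer.read_camera("top"),cv2.COLOR_RGB2BGR)
cv2.imwrite('pics/s1.png',s);cv2.imwrite('pics/t1.png',t)
st=monitor.state();p=st["eef_pos"];print(p,proj("side",p),proj("top",p))
def c(im,u,v,w=80,h=110,k=5):
    o=cv2.resize(im[v:v+h,u:u+w],None,fx=k,fy=k,interpolation=cv2.INTER_CUBIC)
    for i in range(10,w,10):cv2.putText(o,str(u+i),(i*k,8),0,.3,(255,255,0));cv2.line(o,(i*k,10),(i*k,h*k),(255,255,0),1)
    for i in range(10,h,10):cv2.putText(o,str(v+i),(0,i*k+4),0,.3,(0,255,255));cv2.line(o,(18,i*k),(w*k,i*k),(0,255,255),1)
    return o
cv2.imwrite('pics/c1.png',np.hstack([c(s,350,40),c(t,410,190)]))
```

```text
[ 526.65508467 -219.19854853  193.86512885] [396.1119884   86.69940113] [463.41062511 236.74248778]
```

View pics/c1.png

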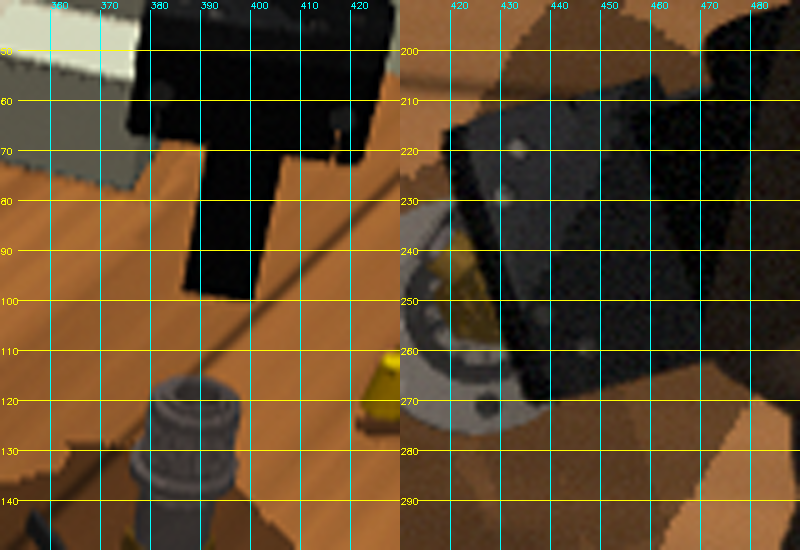

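The side view shows the near finger's lower edge centred at about (394,99) and the mouth at (389,120). The top view shows only the gripper body. I'll compare the finger's known position with its pixels.

Run:
```python
from h import *
np.set_printoptions(precision=1,suppress=True)
for o in(30,42):
  X=np.array([526.5-o*.349,-218.5+o*.937,193]);print(o,proj("side",X))
  for d in(-10,10):print(proj("side",X+d*np.array([.937,.349,0])))
for y in(-212,-216,-220):
  for x in (525,528):print(x,y,proj("side",[x,y,130]),proj("top",[x,y,130]))
```

```text
30 [393.8  96.4]
[399.9  97.4]
[387.8  95.5]
42 [393.  100.2]
[399.1 101.1]
[386.9  99.3]
525 -212 [388.9 120.2] [443.  243.2]
528 -212 [387.4 119.7] [443.  241.3]
525 -216 [389.9 119.2] [445.6 243.4]
528 -216 [388.4 118.6] [445.6 241.5]
525 -220 [391.  118.2] [448.2 243.6]
528 -220 [389.5 117.6] [448.2 241.7]
```

Call:
{"api": "move_arm", "payload": {"moves": [0.006,-0.016,0.15,0,0,0,0.15,0,0,0,0.15,0,0,0,0.13,0,0,0,0,0], "claw": 62}}

```text
t: 2.08
eef_pos: [526.2, -216.9, 106.3]
tcp_rot: [-3.141, 0.001, 0.354]
ft_force: [-0.1, -0.8, 0.6]
opening: 0.653
grip_force: 0.0
```

Run:
```python
from h import *
s=cv2.cvtColor(viewer.read_camera("side"),cv2.COLOR_RGB2BGR);t=cv2.cvtColor(viewer.read_camera("top"),cv2.COLOR_RGB2BGR)
def c(im,u,v,w=80,h=100,k=5):
    o=cv2.resize(im[v:v+h,u:u+w],None,fx=k,fy=k,interpolation=cv2.INTER_CUBIC)
    for i in range(10,w,10):cv2.putText(o,str(u+i),(i*k,8),0,.3,(255,255,0))
    for i in range(10,h,10):cv2.putText(o,str(v+i),(0,i*k+4),0,.3,(0,255,255))
    return o
cv2.imwrite('pics/c2.png',np.hstack([c(s,350,70),c(t,400,200)]))
print(monitor.state()["eef_pos"],monitor.state()["ft_force"])
```

```text
[ 527.01612126 -217.00439484  107.63123056] [0.31402241 0.15188433 0.56389876]
```

View pics/c2.png

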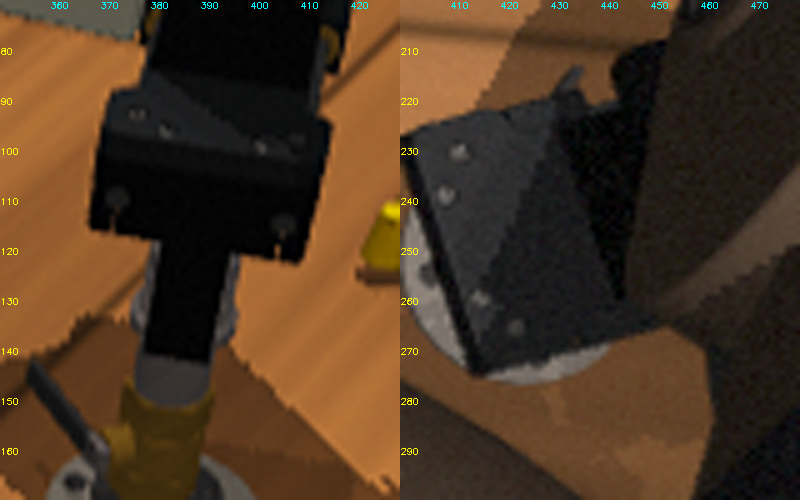

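The fingers straddle the sleeve: finger columns 376–391, sleeve about 375–396 in the side view. Now I pinch to feel the centre.

Call:
{"api": "move_arm", "payload": {"moves": [0,0,0,0,0,0,0,0,0,0,0,0,0,0,0,0], "claw": 30}}

```text
t: 2.68
eef_pos: [528.3, -219.2, 107.4]
tcp_rot: [3.135, -0.002, 0.356]
ft_force: [1.9, -17.2, -2.3]
opening: 0.359
grip_force: 30.0
```

Call:
{"api": "move_arm", "payload": {"moves": [0,0.015,0,0,0,0,0,0,0,0,0,0]}}

```text
t: 3.05
eef_pos: [528.3, -219.4, 107.3]
tcp_rot: [3.139, -0.001, 0.356]
ft_force: [0.4, -7.5, 2.2]
opening: 0.359
grip_force: 30.0
```

Call:
{"api": "move_arm", "payload": {"moves": [0,0.0115,0,0,0,0,0,0,0,0,0,0]}}

```text
t: 3.42
eef_pos: [528.3, -219.5, 107.2]
tcp_rot: [-3.141, -0.0, 0.356]
ft_force: [-0.6, 1.4, 5.1]
opening: 0.359
grip_force: 30.0
```

Call:
{"api": "move_arm", "payload": {"moves": [0,0,0,0,0,0,0,0], "claw": 62}}

```text
t: 3.68
eef_pos: [528.1, -219.7, 106.5]
tcp_rot: [-3.141, 0.0, 0.356]
ft_force: [0.3, 1.3, -0.4]
opening: 0.512
grip_force: 0.0
```

Call:
{"api": "move_arm", "payload": {"moves": [0,0,0,-0.1,0,0,0,-0.1,0,0,0,-0.1,0,0,0,-0.1,0,0,0,-0.1,0,0,0,-0.1,0,0,0,-0.1,0,0,0,-0.1,0,0,0,-0.1,0,0,0,-0.1]}}

```text
t: 4.92
eef_pos: [528.1, -219.8, 106.4]
tcp_rot: [-3.141, -0.0, 1.932]
ft_force: [0.3, 0.4, -0.1]
opening: 0.648
grip_force: 0.0
```

Call:
{"api": "move_arm", "payload": {"moves": [0,0,0,0,0,0,0,0,0,0,0,0,0,0,0,0], "claw": 30}}

```text
t: 5.42
eef_pos: [528.2, -220.0, 106.6]
tcp_rot: [-3.141, -0.0, 1.926]
ft_force: [0.5, -0.4, 0.2]
opening: 0.353
grip_force: 30.0
```

Call:
{"api": "move_arm", "payload": {"moves": [0,0,0.02,0,0,0,0.02,0,0,0,0.02,0,0,0,0.02,0,0,0,0,0]}}

```text
t: 6.05
eef_pos: [528.4, -220.2, 97.0]
tcp_rot: [3.141, 0.002, 1.926]
ft_force: [-8.8, 2.1, 27.3]
opening: 0.354
grip_force: 30.0
```

Call:
{"api": "move_arm", "payload": {"moves": [0,0,-0.005,0,0,0,0,0,0,0,0,0,0,0,0,0], "claw": 66}}

```text
t: 6.55
eef_pos: [528.2, -219.9, 95.1]
tcp_rot: [-3.141, -0.0, 1.927]
ft_force: [-0.8, -0.8, 0.8]
opening: 0.682
grip_force: 0.0
```

Run:
```python
from h import *
s=cv2.cvtColor(viewer.read_camera("side"),cv2.COLOR_RGB2BGR)
cv2.imwrite('pics/c3.png',cv2.resize(s[70:190,330:450],None,fx=5,fy=5,interpolation=cv2.INTER_CUBIC))
```

```text
(no output)
```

View pics/c3.png

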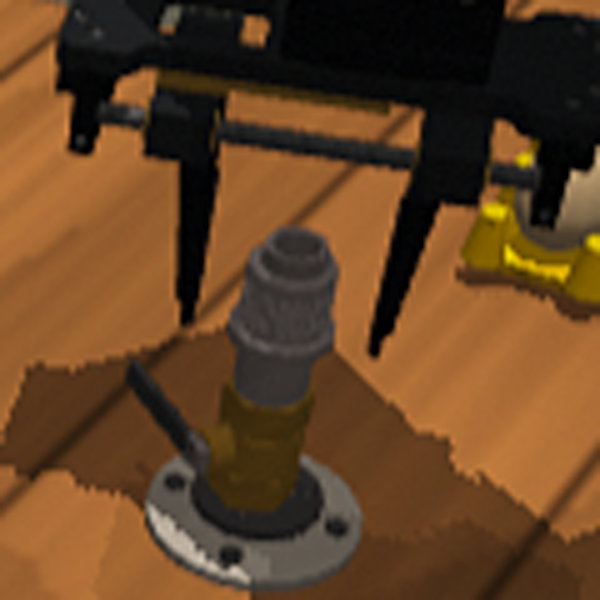

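Call:
{"api": "move_arm", "payload": {"moves": [0,0,-0.25,0,0,0,-0.25,0.09,0,0,-0.2,0.09,0,0,0,0.09,0,0,0,0.097,0,0,0,0], "claw": 70}}

```text
t: 7.35
eef_pos: [528.2, -219.9, 200.3]
tcp_rot: [-3.141, 0.0, 1.351]
ft_force: [-0.3, -0.4, -0.6]
opening: 0.734
grip_force: 0.0
```

Call:
{"api": "move_arm", "payload": {"moves": [0.364,-0.0793,0,0,0.364,-0.0793,0,0,0.364,-0.0793,0,0,0.364,-0.0793,0,0,0.364,-0.0793,0,0,0.364,-0.0793,0,0,0.364,-0.0793,0,0,0.364,-0.0793,0,0,0,0,0,0]}}

```text
t: 8.48
eef_pos: [530.5, 230.2, 199.9]
tcp_rot: [-3.141, -0.0, 1.358]
ft_force: [-0.1, 0.6, -0.0]
opening: 0.736
grip_force: 0.0
```

Call:
{"api": "move_arm", "payload": {"moves": [0,0,0.3,0,0,0,0.3,0,0,0,0,0,0,0,0,0]}}

```text
t: 8.98
eef_pos: [531.8, 226.7, 111.7]
tcp_rot: [3.14, -0.0, 1.351]
ft_force: [0.4, -0.6, 1.0]
opening: 0.739
grip_force: 0.0
```

Run:
```python
from h import *
s=cv2.cvtColor(viewer.read_camera("side"),cv2.COLOR_RGB2BGR);t=cv2.cvtColor(viewer.read_camera("top"),cv2.COLOR_RGB2BGR)
cv2.imwrite('pics/c4.png',np.hstack([cv2.resize(i,None,fx=4,fy=4,interpolation=cv2.INTER_CUBIC) for i in (s[215:345,175:275],t[150:280,110:210])]))
print([monitor.state()["eef_pos"] for _ in range(2)])
```

```text
[array([531.90074555, 227.01852954, 112.19868174]), array([531.90074555, 227.01852954, 112.19868174])]
```

View pics/c4.png

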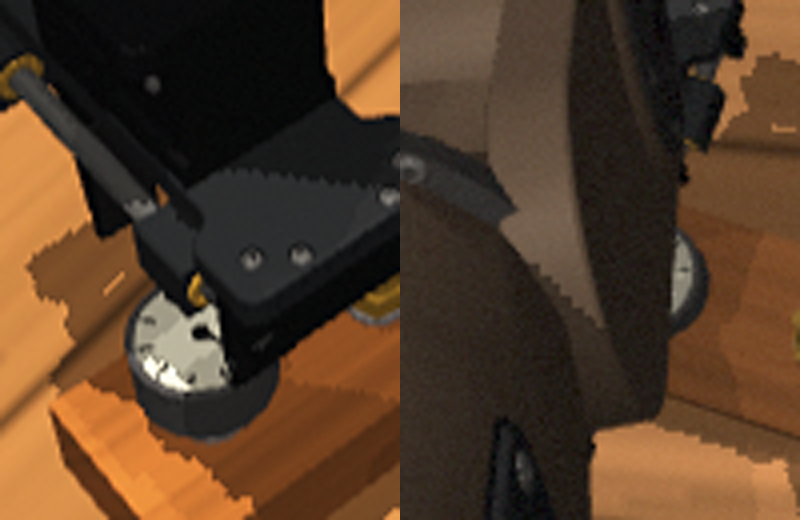

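The gripper hangs centred over the gauge, with its dial visible at side (225,298) below. I'll descend gently.

Call:
{"api": "move_arm", "payload": {"moves": [0,0,0.1,0,0,0,0.08,0,0,0,0,0], "claw": 76}}

```text
t: 9.45
eef_pos: [530.4, 226.9, 82.2]
tcp_rot: [-3.14, 0.001, 1.35]
ft_force: [0.5, -0.5, 0.5]
opening: 0.8
grip_force: 0.0
```

Call:
{"api": "move_arm", "payload": {"moves": [0,0,0.08,0,0,0,0.1,0,0,0,0,0]}}

```text
t: 9.82
eef_pos: [530.3, 226.8, 54.9]
tcp_rot: [-3.139, 0.001, 1.35]
ft_force: [0.4, 0.0, -0.4]
opening: 0.8
grip_force: 0.0
```

Call:
{"api": "move_arm", "payload": {"moves": [0,0,0,0,0,0,0,0,0,0,0,0,0,0,0,0], "claw": 44}}

```text
t: 10.32
eef_pos: [531.1, 227.1, 56.7]
tcp_rot: [3.141, -0.0, 1.35]
ft_force: [-0.6, -0.0, 2.4]
opening: 0.521
grip_force: 30.0
```

Call:
{"api": "move_arm", "payload": {"moves": [0,0,0,0,0,0,0,0,0,0,0,0], "claw": 66}}

```text
t: 10.7
eef_pos: [531.0, 227.0, 56.3]
tcp_rot: [3.142, 0.0, 1.35]
ft_force: [0.2, 0.6, -0.0]
opening: 0.687
grip_force: 0.0
```

Call:
{"api": "move_arm", "payload": {"moves": [0,0,0,0.1,0,0,0,0.1,0,0,0,0.1,0,0,0,0.1,0,0,0,0.1,0,0,0,0.1,0,0,0,0.1,0,0,0,0.1,0,0,0,0.1,0,0,0,0.1]}}

```text
t: 11.95
eef_pos: [531.0, 227.0, 56.3]
tcp_rot: [3.142, -0.0, -0.226]
ft_force: [0.1, -0.1, -0.4]
opening: 0.694
grip_force: 0.0
```

Call:
{"api": "move_arm", "payload": {"moves": [0,0,0,0,0,0,0,0,0,0,0,0,0,0,0,0], "claw": 44}}

```text
t: 12.45
eef_pos: [531.0, 227.1, 56.4]
tcp_rot: [3.142, -0.0, -0.22]
ft_force: [0.3, 0.2, -0.1]
opening: 0.519
grip_force: 30.0
```

Call:
{"api": "move_arm", "payload": {"moves": [0,0,-0.06,0,0,0,-0.15,0,0,0,-0.25,0,0,0,-0.25,0,0,0,-0.25,0,0,0,0,0]}}

```text
t: 13.2
eef_pos: [531.8, 227.3, 203.2]
tcp_rot: [-3.139, -0.004, -0.22]
ft_force: [-0.3, 1.3, -2.0]
opening: 0.524
grip_force: 30.0
```

Call:
{"api": "move_arm", "payload": {"moves": [0.0789,0.3639,0,0,0.0789,0.3639,0,0,0.0789,0.3639,0,0,0.0789,0.3639,0,0,0.0789,0.3639,0,0,0.0789,0.3639,0,0,0.0789,0.3639,0,0,0.0789,0.3639,0,0,0,0,0,0,0,0,0,0]}}

```text
t: 14.45
eef_pos: [527.2, -219.4, 199.3]
tcp_rot: [-3.141, 0.002, -0.221]
ft_force: [0.0, -0.3, -2.8]
opening: 0.52
grip_force: 30.0
```

Run:
```python
from h import *
s=cv2.cvtColor(viewer.read_camera("side"),cv2.COLOR_RGB2BGR)
cv2.imwrite('pics/c5.png',cv2.resize(s[50:170,330:450],None,fx=5,fy=5,interpolation=cv2.INTER_CUBIC))
viewer.read_camera("top")
m=monitor.state();print(m["eef_pos"],m["ft_force"],m["moment"])
```

```text
[ 527.59065678 -218.62887894  199.93293406] [-0.23615724  0.22111595 -1.90001299] [ 0.04300398  0.03412254 -0.00460026]
```

View pics/c5.png

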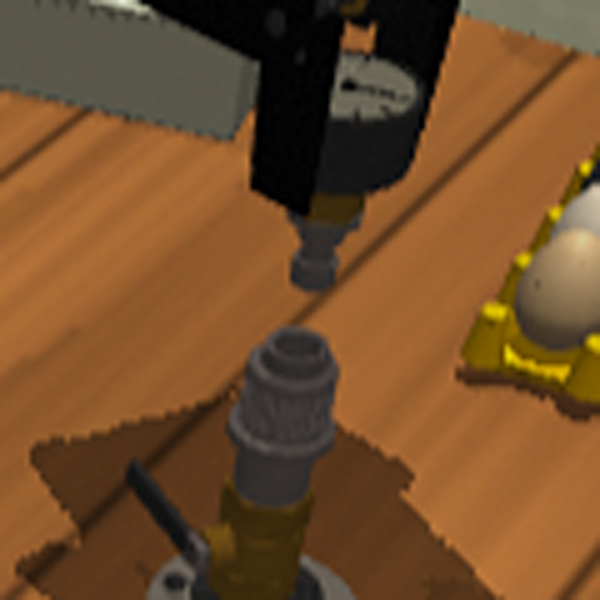

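The sleeve still sits back, and the plug tip at crop (313,285) lines up with the coupler's axis through its nose at (297,340). I'll lower gently.

Call:
{"api": "move_arm", "payload": {"moves": [0,0,0.08,0,0,0,0.07,0,0,0,0,0,0,0,0,0,0,0,0,0]}}

```text
t: 15.18
eef_pos: [527.9, -219.8, 178.2]
tcp_rot: [3.141, -0.001, -0.221]
ft_force: [0.8, 1.1, -1.8]
opening: 0.524
grip_force: 30.0
```

Call:
{"api": "move_arm", "payload": {"moves": [0,0,0.01,0,0,0,0.01,0,0,0,0.01,0,0,0,0,0]}}

```text
t: 15.68
eef_pos: [527.7, -219.7, 173.2]
tcp_rot: [3.142, 0.0, -0.221]
ft_force: [-0.5, 0.8, -2.9]
opening: 0.523
grip_force: 30.0
```

Call:
{"api": "move_arm", "payload": {"moves": [0,0,0.008,0,0,0,0.008,0,0,0,0,0]}}

```text
t: 16.05
eef_pos: [527.7, -219.7, 170.9]
tcp_rot: [3.142, 0.0, -0.221]
ft_force: [0.6, 0.8, -2.1]
opening: 0.518
grip_force: 30.0
```

Call:
{"api": "move_arm", "payload": {"moves": [0,0,0.008,0,0,0,0.008,0,0,0,0,0]}}

```text
t: 16.42
eef_pos: [527.7, -219.7, 168.5]
tcp_rot: [-3.142, 0.0, -0.221]
ft_force: [-0.2, -0.5, -2.7]
opening: 0.523
grip_force: 30.0
```

Call:
{"api": "move_arm", "payload": {"moves": [0,0,0.008,0,0,0,0.008,0,0,0,0.008,0,0,0,0,0]}}

```text
t: 16.92
eef_pos: [527.7, -219.7, 164.9]
tcp_rot: [3.142, 0.0, -0.221]
ft_force: [-0.3, 0.7, -2.6]
opening: 0.523
grip_force: 30.0
```

Call:
{"api": "move_arm", "payload": {"moves": [0,0,0.01,0,0,0,0.01,0,0,0,0,0]}}

```text
t: 17.3
eef_pos: [528.0, -219.8, 162.7]
tcp_rot: [3.141, -0.001, -0.221]
ft_force: [-0.6, 0.8, 4.8]
opening: 0.518
grip_force: 30.0
```

Call:
{"api": "move_arm", "payload": {"moves": [0,0,0.01,0,0,0,0.01,0,0,0,0,0]}}

```text
t: 17.68
eef_pos: [528.1, -219.8, 159.9]
tcp_rot: [3.141, -0.001, -0.221]
ft_force: [-2.6, 1.8, 8.0]
opening: 0.523
grip_force: 30.0
```

Call:
{"api": "move_arm", "payload": {"moves": [0,0,0.01,0,0,0,0.01,0,0,0,0.01,0,0,0,0,0]}}

```text
t: 18.18
eef_pos: [528.1, -219.9, 155.7]
tcp_rot: [3.141, -0.002, -0.221]
ft_force: [-2.2, 1.8, 10.0]
opening: 0.516
grip_force: 30.0
```

Call:
{"api": "move_arm", "payload": {"moves": [0,0,0.01,0,0,0,0.01,0,0,0,0.01,0,0,0,0,0]}}

```text
t: 18.68
eef_pos: [528.2, -219.9, 151.3]
tcp_rot: [3.141, -0.002, -0.221]
ft_force: [-1.7, 1.7, 11.1]
opening: 0.523
grip_force: 30.0
```

Call:
{"api": "move_arm", "payload": {"moves": [0,0,0.01,0,0,0,0.01,0,0,0,0,0]}}

```text
t: 19.05
eef_pos: [528.1, -219.9, 148.0]
tcp_rot: [3.141, -0.001, -0.221]
ft_force: [-0.6, 1.2, 6.9]
opening: 0.517
grip_force: 30.0
```

Call:
{"api": "move_arm", "payload": {"moves": [0,0,0.01,0,0,0,0.01,0,0,0,0,0]}}

```text
t: 19.42
eef_pos: [528.2, -219.9, 146.2]
tcp_rot: [3.141, -0.002, -0.221]
ft_force: [-4.5, 3.7, 20.2]
opening: 0.525
grip_force: 30.0
```

Run:
```python
from h import *
s=cv2.cvtColor(viewer.read_camera("side"),cv2.COLOR_RGB2BGR)
cv2.imwrite('pics/c6.png',cv2.resize(s[70:190,330:450],None,fx=5,fy=5,interpolation=cv2.INTER_CUBIC))
m=monitor.state();print(m["eef_pos"],m["ft_force"],m["moment"])
```

```text
[ 528.25059537 -219.89609592  146.21431436] [-5.23053299  2.95994547 20.5475693 ] [ 0.6994929   1.00250814 -0.0034681 ]
```

View pics/c6.png

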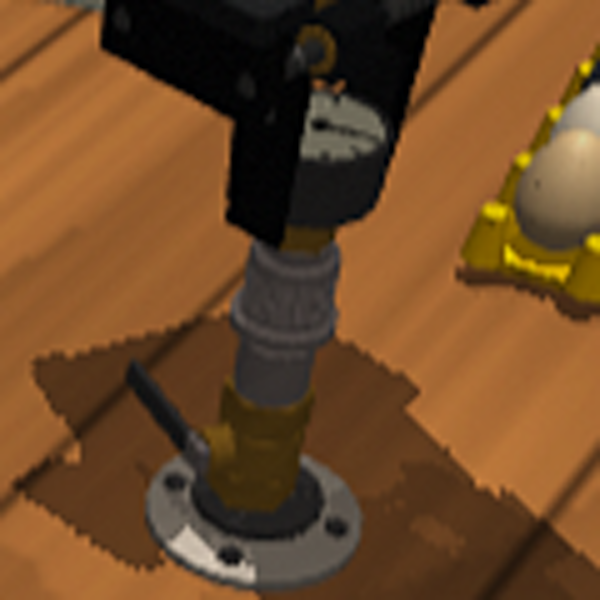

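The rim's lower edge moved up from about row 355 to 345 in the same crop, so the sleeve has sprung forward and the flange is on the mouth. I'll ease off and release.

Call:
{"api": "move_arm", "payload": {"moves": [0,0,-0.013,0,0,0,-0.01,0,0,0,0,0]}}

```text
t: 19.85
eef_pos: [528.0, -219.8, 147.9]
tcp_rot: [3.141, -0.001, -0.221]
ft_force: [-1.4, 1.1, 5.8]
opening: 0.523
grip_force: 30.0
```

Call:
{"api": "move_arm", "payload": {"moves": [0,0,0,0,0,0,0,0,0,0,0,0,0,0,0,0], "claw": 80}}

```text
t: 20.35
eef_pos: [527.8, -219.7, 147.3]
tcp_rot: [3.142, 0.0, -0.221]
ft_force: [-0.1, 0.6, 0.5]
opening: 0.83
grip_force: 0.0
```

Call:
{"api": "move_arm", "payload": {"moves": [0,0,-0.1,0,0,0,-0.2,0,0,0,-0.3,0,0,0,-0.3,0,-0.3,0,0,0,-0.3,0,0,0,0,0,0,0,0,0,0,0,0,0,0,0]}}

```text
t: 21.48
eef_pos: [440.7, -200.3, 282.6]
tcp_rot: [3.141, -0.0, -0.22]
ft_force: [0.4, -0.5, 0.4]
opening: 0.842
grip_force: 0.0
```

Run:
```python
from h import *
s=cv2.cvtColor(viewer.read_camera("side"),cv2.COLOR_RGB2BGR);t=cv2.cvtColor(viewer.read_camera("top"),cv2.COLOR_RGB2BGR)
cv2.imwrite('pics/c7.png',np.hstack([cv2.resize(s[70:190,350:430],None,fx=5,fy=5,interpolation=cv2.INTER_CUBIC),cv2.resize(t[190:310,390:470],None,fx=5,fy=5)]))
```

```text
(no output)
```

View pics/c7.png

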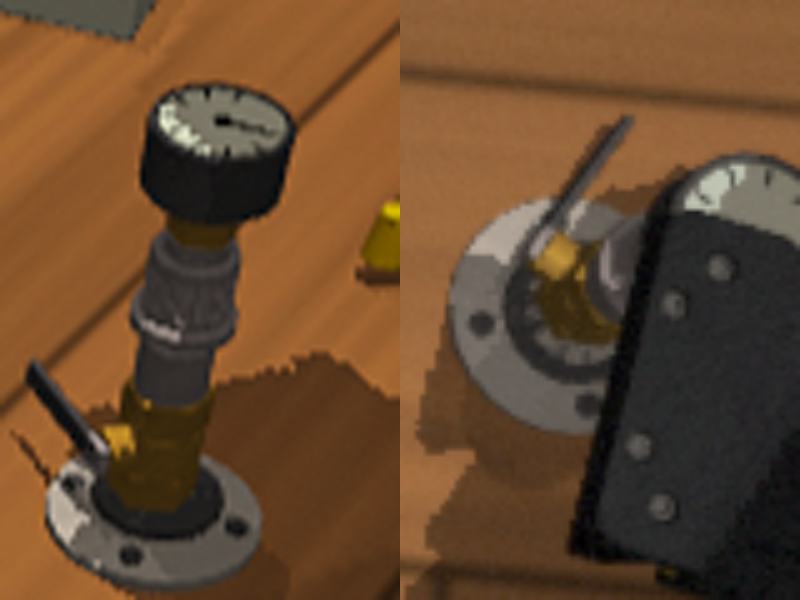

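The gauge stands upright, seated in the coupler (dial at crop (225,120)). The sleeve is forward, the rim is at row 345, and the gripper is clear.

```bash
python3 -c "
from cell import order;print(order.job_done())"
```

```text
the job is handed in; nothing more can be done
None
```

I handed the job in after about 21 s of the 67 s allowed: the gauge stands upright and fully home in the coupler, the sleeve has sprung forward over it, the gripper is clear, and no verdict was shown.

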